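Seat the drilling template on the tile jig

TASK

Pick up the aluminium drilling template by its wooden grip and lower it gently over the two locating pins of the tile jig, round hole on the thick pin and slot on the thin pin, until it rests flush on the tile. Feel for the pins, as their carriage may be clamped some way forward or back; do not force or drop the template, let go of it at the end, and leave the other things on the bench where they are.

Things in the scene. Friction and masses are not known exactly. Their poses are not given: they have to be found in the camera images.
- plate: The drilling template: loose flat bare aluminium plate, 80 mm (own x) by 190 mm (own y), 8 mm thick, about 0.5 kg, lying flat. Origin: centre of its underside, z up. It has two through-holes on its long centre line and an upright wooden grip in the centre. Four small dark drill bushes on top are flush, not holes.
- plate_hole (a point): Centre of the template's round through-hole (20 mm diameter) at its underside: 73 mm from the plate's origin along own +y. Goes over the thick pin.
- plate_slot (a point): Centre of the template's straight-sided slot, 14 mm (x) by 20 mm (y), at its underside: 73 mm from the plate's origin along own -y. Goes over the thin pin.
- plate_grip (a point): Top centre of the template's upright wooden grip fin: 16 mm thick (plate x), 70 mm long (plate y), standing from 8 to 48 mm above the plate's underside. Pinch it across its 16 mm.
- jig: The tile jig, fixed to the bench: plywood board 240 mm (own x) by 250 mm (own y), 18 mm thick, a 110 mm patterned tile bedded at its centre. Origin: centre of the board's underside on the bench, z up. Beside the tile run the two arms (level with its top) of an aluminium U-shaped carriage that bears two upright steel pins. Two guide rails outside the arms are lower.
- jig_top (a point): Centre of the bedded tile's top, 28 mm above the bench. Seated, the template's underside lies on this level, its own x and y pointing as the jig's, and the pins stand 16 mm out of its top. Two clamp screw heads, 35 mm above the bench, sit on the carriage's cross bar, 90 mm from the line of the pins towards jig +x.
- jig_thick (a point): Foot of the thick pin IF the carriage stood at mid travel (jig x 0, y +73 mm). The carriage is clamped (firm under gentle pushing) anywhere from -20 to +20 mm along jig x, shifting both pins alike; this shift is not reported: see or feel it. Thick pin: 18 mm diameter, tip 52 mm above the bench, top 2 mm tapering to a 15 mm flat end, straight below.
- jig_thin (a point): Foot of the thin pin IF the carriage stood at mid travel (jig x 0, y -73 mm); its true place is shifted along jig x just as the thick pin's. Thin pin: 12 mm diameter, tip 52 mm above the bench, top 2 mm tapering to a 9 mm flat end, straight below.
- mallet: Bystander: rubber mallet lying on the bench, about 230 mm long; origin under its handle.
- tile: Bystander: loose patterned tile 130 x 130 x 10 mm; origin at the centre of its underside.
- square: Bystander: aluminium try square, stock 140 mm, blade 200 mm; origin under the stock's centre.
- rake: Bystander: grey plastic grout rake, about 200 mm long; origin under its handle.
There are look-alikes about, which are no part of the job. Of the things like the plate, leave any that is orange, pink or purple; of the rest the larger one is meant.

How it is judged:
By the outcome, as a careful person would: the job done as asked, in the order asked, and still so for the second after the job is handed in, with the robot touching nothing.
It also fails if it takes over 67 s, if anything falls off the work surface, if the arm or the gripper's body presses on something with over 40 N, if the wrist force passes 120 N, or if a joint passes its speed limit or range.

ROBOT

A 6-joint arm with a two-finger parallel gripper is mounted at the origin on the work surface. World frame = base frame: x ahead of the robot, y to its left, z up, the work surface at z = 0. Lengths are in m, angles in degrees, forces in N, time in s.
With the tool pointing down it reaches from about 0.25 to 0.725 m from the base axis. Payload 9.7 kg.
Tool frame: the origin (TCP) lies midway between the tips of the shut fingers; the grasp point (between the pads) lies 19 mm behind it; z points along the fingers, y is the line along which they close (so a half turn about z gives the same grasp; the last joint's range is limited). The gripper opens to 85 mm and grips with 20 to 120 N. Pads are 22 mm wide; open, the fingers measure 114 mm over their backs; the gripper's body (76 mm by 85 mm) begins 54 mm behind the grasp point. The pads swing forward as they close: fully open they stand 13 mm farther back than shut.
Start: joints at [-70.76, 4.979, 10.078, 95.1, 0, 90], TCP at [0.181, -0.519, 0.231] pointing down, gripper open.
Joint ranges: [-179.16, 179.16], [-48.56, 103.87], [-65.8, 70.77], [-126.05, 130.52], [-82.76, 87.17], [-180, 180]. Speed limits (degrees/s): [127.2, 127.2, 147.25, 180, 180, 180].

INTERFACE

Orientations are given as [roll, pitch, yaw] about the fixed x, y, z axes, in that order (R = Rz(yaw) Ry(pitch) Rx(roll)).
In Python, from workcell import bot gives the robot as it stands.
- The arm moves only by the shell command python3 -m crank 'ROWS' [FORCE]. ROWS is JSON, a list of rows, each an object with "gripper": the finger opening in mm, from 0 to 85.4; "travel": the shift along the tool's x, y, z in mm, a list of three; "twist": the turn, a rotation vector about the tool's x, y, z in rad, a list of three. In form: [{"gripper": gripper, "travel": [tx, ty, tz], "twist": [rx, ry, rz]}, ...]. A call has 1 to 12 rows; each row shifts and turns the commanded pose from where the row before left it, along the tool's axes as they then stand; what a row does not reach is not made up. A row lasts 1/8 s, in which the tool goes at most 62.5 mm and 10.7 degrees, less where a joint would pass 70% of its speed; a pose out of reach is approached as far as the arm can. A call is refused whole if a number of a shift passes 62.5 or a number of a turn 0.188, either way. A call with a gripper value outside its range is refused whole. The fingers move at their own pace and stop on an object; FORCE is the grip in N (left out, the last holds). Time passes only in rows, so rows that do not move let the fingers close. It gives the time, the measured TCP pose, the force, the opening and the grip force at its end, in the units of the state.
- bot.get_obs(): the state, without advancing time (a new reading comes with each control period).
- bot.camera(name): name is "side" or "top" or "wrist"; returns the picture (420x560x3 uint8, red, green, blue); there is no depth.
- bot.calibration(name): a dict with "vfov" (degrees; the focal length in pixels is half the picture's height over the tangent of half this angle, whatever the lens; pixels are square), "cx", "cy" (the principal point, pixels), "camera_from_world" (4x4, takes a point from world to camera coordinates). Camera axes: x right, y down, z forward; pixel columns grow to the right and rows downward; lengths in m; the calibration is good to about 2 mm. A picture is of the moment at which its call begins: read the wrist's pose just before it. calibration takes no time and is no camera call; for the wrist camera it gives the pose at the moment of the call.
- bot.job_done(): hands the job in; it is judged then, once.
The state is a dict: "time": time; "q": joint angles; "qd": joint speeds; "joint_efforts": joint torques, N m; "ee_pos": TCP position; "tcp_rot": TCP orientation; "wrist_force": force on the tool from outside, world axes, zero at the start; "torque": the same for the moment, N m; "opening": finger opening in m; "grasp_force": force on a finger pad.
Only numpy, scipy, OpenCV 4.12 (cv2) and the standard library are available. Lean on these libraries where they do the work, as an engineer would, in place of code of your own. Each camera call takes 0.05 s, during which the arm holds its last target. There are 200 camera calls.

## Working session

There is one attempt and no reset: what is moved stays moved. The work goes in short steps, Python scripts to look and compute and a shell command to move; the robot and the scene stay as the last step left them, time stands still between calls to the robot, and variables do not carry over. Pictures are saved under pics/ and viewed, at most 10 in all, crops included, and the job is handed in when it is done.

```bash
mkdir -p pics; python3 - <<'E'
from workcell import bot
import cv2,json
for n in("top","side"):
    im=bot.camera(n); cv2.imwrite(f"pics/{n}0.png",im[:,:,::-1])
    c=bot.calibration(n); print(n,c)
o=bot.get_obs();print(o)
E
```

```text
top {'vfov': 48.23526885949562, 'cx': 279.93028370281814, 'cy': 214.7873655035299, 'camera_from_world': array([[-8.57646187e-04, -9.99996815e-01,  2.37386089e-03,
        -1.18365828e-01],
       [-9.97379338e-01,  6.83660690e-04, -7.23463092e-02,
         5.13206691e-01],
       [ 7.23444558e-02, -2.42968734e-03, -9.97376747e-01,
         1.71669006e+00],
       [ 0.00000000e+00,  0.00000000e+00,  0.00000000e+00,
         1.00000000e+00]])}
side {'vfov': 54.64847934532654, 'cx': 267.25682467930983, 'cy': 210.73921021305998, 'camera_from_world': array([[-0.929154  , -0.36911779,  0.02061307,  0.42288819],
       [-0.22342545,  0.51624186, -0.82678619,  0.21949884],
       [ 0.29454016, -0.77281718, -0.5621385 ,  0.93345301],
       [ 0.        ,  0.        ,  0.        ,  1.        ]])}
{'time': 0.1, 'q': array([-7.07607981e+01,  5.00802657e+00,  1.00383198e+01,  9.50999136e+01,
        1.63438962e-04,  9.00002549e+01]), 'qd': array([-0.07939338, -0.11647378,  0.17253604, -0.17893667, -0.02101293,
       -0.03336886]), 'joint_efforts': array([-3.97707854e-04, -5.21562624e+01,  4.65652978e+01,  1.60284166e-02,
       -1.82923611e-05, -1.13010555e-05]), 'ee_pos': array([ 0.18116277, -0.51908233,  0.23064718]), 'tcp_rot': array([-1.79930380e+02, -1.63129100e-04,  1.92389468e+01]), 'wrist_force': array([-0.33742526, -0.25176541, -0.21750123]), 'torque': array([-0.04540531,  0.02093035, -0.01980562]), 'grasp_force': 0.0, 'opening': 0.08526673368001603}
```

View pics/top0.png

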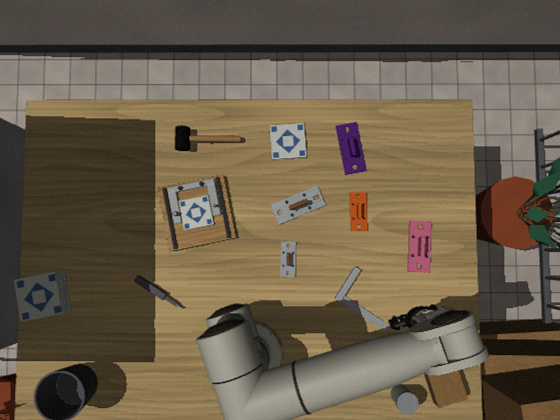

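View pics/side0.png

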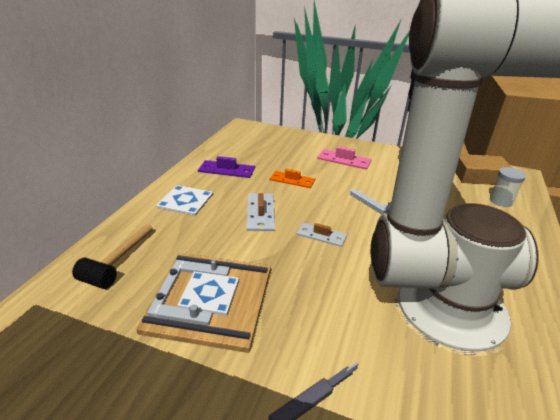

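The top view shows the target template (larger silver plate) at about (298,204) and the jig at (199,213). The jig's cross bar with its screws is up-image (+x). In the side view the thick pin is at about (195,312), on the +y side. I'll zoom in on the top view for pixel positions.

```bash
cat > h.py <<'E'
import numpy as np,cv2
from workcell import bot
def ray(c,u,v,z):
    f=210/np.tan(np.radians(c['vfov'])/2);M=c['camera_from_world'];R=M[:3,:3];o=-R.T@M[:3,3]
    d=R.T@np.array([(u-c['cx'])/f,(v-c['cy'])/f,1]);return (o+d*(z-o[2])/d[2])
def proj(c,p):
    f=210/np.tan(np.radians(c['vfov'])/2);q=c['camera_from_world']@np.r_[p,1];return f*q[:2]/q[2]+[c['cx'],c['cy']]
E
python3 - <<'E'
from h import *
im=cv2.imread('pics/top0.png');cv2.imwrite('pics/crop.png',cv2.resize(im[165:260,150:340],None,fx=4,fy=4,interpolation=cv2.INTER_CUBIC))
c=bot.calibration('top')
for n,u,v,z in [('plate',298,204.5,.008),('jig',199,213,.018),('tile',196.5,212.5,.028)]: print(n,ray(c,u,v,z).round(4))
E
```

```text
plate [ 0.5523 -0.1862  0.008 ]
jig [0.52   0.1807 0.018 ]
tile [0.5211 0.1882 0.028 ]
```

View pics/crop.png

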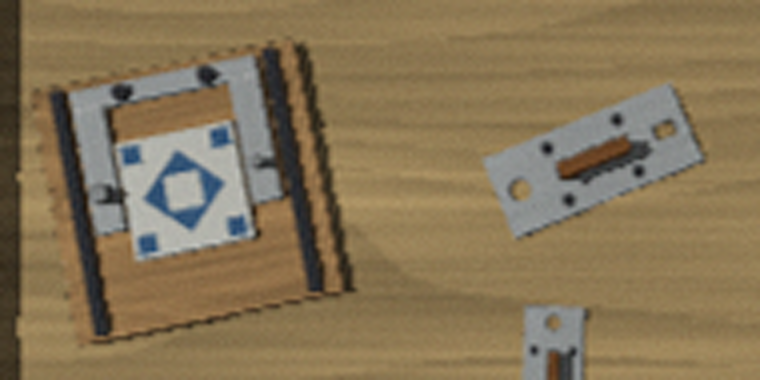

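The crop puts the hole at full-image (279.5,212), the slot at (316,197), the tile centre at (196,212) and the thick pin on the left. Plate yaw is about 22° and jig yaw about 12°. I'll move over the plate and look from near.

```bash
python3 -m crank '[{"gripper":85,"travel":[25,-10,0],"twist":[0,0,0]},{"gripper":85,"travel":[46,-19,0],"twist":[0,0,0]},{"gripper":85,"travel":[50,-21,0],"twist":[0,0,0]},{"gripper":85,"travel":[50,-21,0],"twist":[0,0,0]},{"gripper":85,"travel":[50,-21,0],"twist":[0,0,0]},{"gripper":85,"travel":[50,-21,0],"twist":[0,0,0]},{"gripper":85,"travel":[50,-21,0],"twist":[0,0,0]},{"gripper":85,"travel":[50,-21,0],"twist":[0,0,0]},{"gripper":85,"travel":[40,-17,0],"twist":[0,0,0]},{"gripper":85,"travel":[30,-13,0],"twist":[0,0,0]},{"gripper":85,"travel":[19,-7,0],"twist":[0,0,0]},{"gripper":85,"travel":[0,0,0],"twist":[0,0,0.05]}]'
python3 -m crank '[{"gripper":85,"travel":[0,0,0],"twist":[0,0,0.1]},{"gripper":85,"travel":[0,0,0],"twist":[0,0,0]}]'
python3 - <<'E'
from h import *
o=bot.get_obs();print(o['time'],o['ee_pos'],o['tcp_rot'],o['q'],o['wrist_force'])
c=bot.calibration('wrist');im=bot.camera('wrist');cv2.imwrite('pics/w1.png',im[:,:,::-1]);print(c)
E
```

```text
time: 1.6
ee_pos: [0.553, -0.1857, 0.2306]
tcp_rot: [-180.0, 0.1, 16.4]
wrist_force: [-0.7, 0.7, 0.1]
opening: 0.085
grasp_force: 0.0
time: 1.85
ee_pos: [0.5521, -0.1868, 0.2311]
tcp_rot: [-180.0, 0.0, 10.6]
wrist_force: [0.3, -0.6, 0.1]
opening: 0.085
grasp_force: 0.0
1.85 [ 0.55209856 -0.18678088  0.23114962] [-1.79994639e+02  2.15884901e-02  1.06498746e+01] [-1.86883441e+01  9.61190804e+00  1.51776652e+01  9.55872035e+01
 -5.90405817e-03  1.50661783e+02] [ 0.34300418 -0.5835813   0.07667876]
{'vfov': 60.67716600795611, 'cx': 278.4103111426054, 'cy': 208.9174577662832, 'camera_from_world': array([[ 1.86256684e-01, -9.82501087e-01, -2.47435527e-04,
        -2.85685843e-01],
       [-9.40339814e-01, -1.78336974e-01,  2.89753271e-01,
         4.48193114e-01],
       [-2.84727031e-01, -5.37358098e-02, -9.57101343e-01,
         5.26689395e-01],
       [ 0.00000000e+00,  0.00000000e+00,  0.00000000e+00,
         1.00000000e+00]])}
```

View pics/w1.png

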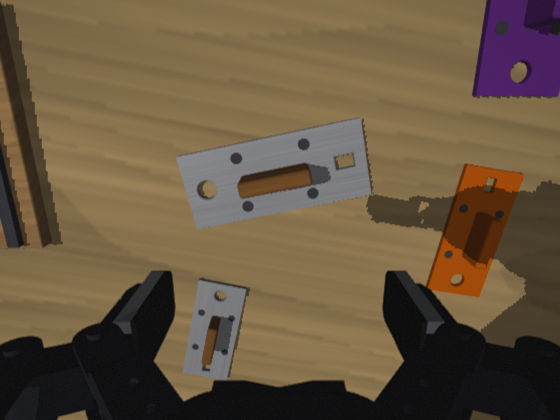

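The wrist view shows the target plate. The hole is at (207,189), the slot at (345,160), the grip from (240,188) to (320,172), and the plate corners near (178,157), (361,118), (372,194) and (195,228).

```bash
cat >> h.py <<'E'
def blob(im,mask,near):
    cs,_=cv2.findContours(mask.astype(np.uint8),cv2.RETR_EXTERNAL,cv2.CHAIN_APPROX_NONE)
    cs=[k for k in cs if cv2.contourArea(k)>300]
    return min(cs,key=lambda k:-cv2.pointPolygonTest(k,near,True))
def rect(c,k,z):
    W=np.array([ray(c,*p[0],z)[:2] for p in k]);return cv2.minAreaRect((W*1000).astype(np.float32))
E
python3 - <<'E'
from h import *
c=bot.calibration('wrist');im=cv2.imread('pics/w1.png');h=cv2.cvtColor(im,cv2.COLOR_BGR2HSV)
k=blob(im,cv2.morphologyEx(((h[...,1]<50)&(h[...,2]>90)).astype(np.uint8),cv2.MORPH_OPEN,np.ones((3,3))),(270,150))
print(rect(c,k,.008))
a,b=ray(c,207,189,.006),ray(c,345,160,.006);print(a,b,np.linalg.norm(a-b),(a+b)/2,np.degrees(np.arctan2(-(a-b)[0],(a-b)[1])))
# grip top: brown
g=blob(im,((h[...,0]<16)&(h[...,1]>120)&(h[...,2]>70)),(275,180));print(rect(c,g,.048),cv2.boundingRect(g))
E
```

```text
((550.7051391601562, -182.5140838623047), (80.80018615722656, 190.6473388671875), 22.573570251464844)
[ 0.52254033 -0.11510326  0.006     ] [ 0.57968183 -0.2506544   0.006     ] 0.1471028896872299 [ 0.55111108 -0.18287883  0.006     ] 22.857823532095527
((551.0156860351562, -182.2305908203125), (14.566948890686035, 68.11146545410156), 22.628393173217773) (238, 170, 74, 28)
```

```bash
python3 -m crank '[{"gripper":85,"travel":[0,0,0],"twist":[0,0,-0.17]},{"gripper":85,"travel":[0,0,5],"twist":[0,0,-0.18]},{"gripper":85,"travel":[0,0,5],"twist":[0,0,-0.18]},{"gripper":85,"travel":[0,0,10],"twist":[0,0,-0.18]},{"gripper":85,"travel":[0,0,10],"twist":[0,0,-0.18]},{"gripper":85,"travel":[0,0,10],"twist":[0,0,-0.18]},{"gripper":85,"travel":[0,0,10],"twist":[0,0,-0.18]},{"gripper":85,"travel":[0,0,10],"twist":[0,0,-0.18]},{"gripper":85,"travel":[0,0,10],"twist":[0,0,-0.18]},{"gripper":85,"travel":[0,0,10],"twist":[0,0,-0.17]},{"gripper":85,"travel":[0,0,0],"twist":[0,0,0]},{"gripper":85,"travel":[0,0,0],"twist":[0,0,0]}]'
```

```text
time: 3.4
ee_pos: [0.5523, -0.1866, 0.1518]
tcp_rot: [180.0, 0.0, 112.5]
wrist_force: [0.2, 0.1, 0.2]
opening: 0.0849
grasp_force: 0.0
```

```bash
python3 -m crank '[{"gripper":85,"travel":[2,0,10],"twist":[0,0,0]},{"gripper":85,"travel":[2,0,25],"twist":[0,0,0]},{"gripper":85,"travel":[0,0,30],"twist":[0,0,0]},{"gripper":85,"travel":[0,0,30],"twist":[0,0,0]},{"gripper":85,"travel":[0,0,20],"twist":[0,0,0]},{"gripper":85,"travel":[0,0,12],"twist":[0,0,0]},{"gripper":85,"travel":[0,0,9],"twist":[0,0,0]},{"gripper":60,"travel":[0,0,0],"twist":[0,0,0]},{"gripper":30,"travel":[0,0,0],"twist":[0,0,0]},{"gripper":25,"travel":[0,0,0],"twist":[0,0,0]},{"gripper":25,"travel":[0,0,0],"twist":[0,0,0]}]' 40
python3 -m crank '[{"gripper":10,"travel":[0,0,0],"twist":[0,0,0]},{"gripper":5,"travel":[0,0,0],"twist":[0,0,0]},{"gripper":0,"travel":[0,0,0],"twist":[0,0,0]},{"gripper":0,"travel":[0,0,0],"twist":[0,0,0]},{"gripper":0,"travel":[0,0,0],"twist":[0,0,0]}]' 70
```

```text
time: 4.78
ee_pos: [0.5509, -0.1828, 0.0157]
tcp_rot: [180.0, 0.0, 112.6]
wrist_force: [-0.2, 0.5, -0.3]
opening: 0.0251
grasp_force: 0.0
time: 5.4
ee_pos: [0.5508, -0.1829, 0.0157]
tcp_rot: [180.0, 0.0, 112.6]
wrist_force: [-2.8, -0.6, 5.8]
opening: 0.0154
grasp_force: 69.9
```

Gripped. I'll lift, and zoom in on the earlier side view for the pins.

```bash
python3 -m crank '[{"gripper":0,"travel":[0,0,-5],"twist":[0,0,0]},{"gripper":0,"travel":[0,0,-15],"twist":[0,0,0]},{"gripper":0,"travel":[0,0,-30],"twist":[0,0,0]},{"gripper":0,"travel":[0,0,-40],"twist":[0,0,0]},{"gripper":0,"travel":[0,0,-40],"twist":[0,0,0]},{"gripper":0,"travel":[0,0,-25],"twist":[0,0,0]},{"gripper":0,"travel":[0,0,-5],"twist":[0,0,0]},{"gripper":0,"travel":[0,0,0],"twist":[0,0,0]}]'
python3 - <<'E'
from h import *
im=cv2.imread('pics/side0.png');cv2.imwrite('pics/crops.png',cv2.resize(im[250:350,135:285],None,fx=5,fy=5,interpolation=cv2.INTER_CUBIC))
E
```

```text
time: 6.4
ee_pos: [0.5506, -0.1827, 0.1747]
tcp_rot: [-180.0, -0.0, 112.6]
wrist_force: [0.5, 0.1, -5.4]
opening: 0.0149
grasp_force: 69.0
```

View pics/crops.png

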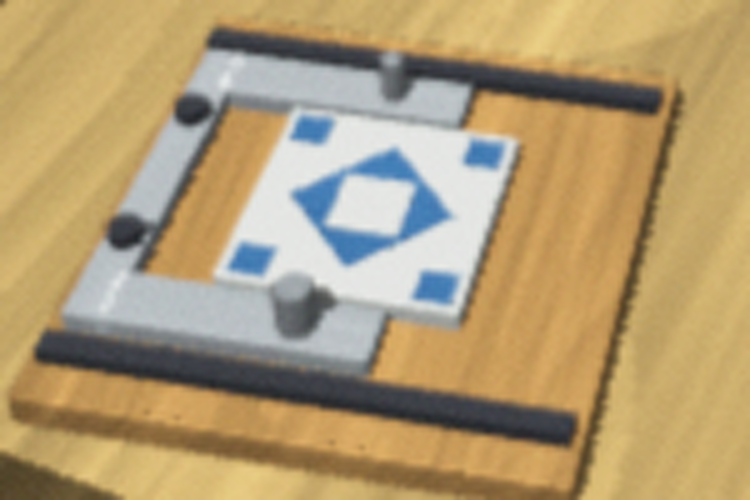

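The side zoom shows the thick pin's top at about (193.6,306.6), the thin pin's top at (213.2,261.6), and the tile corners. Now I'll turn these into positions, cross-checked against the top view.

```bash
python3 - <<'E'
from h import *
s=bot.calibration('side');t=bot.calibration('top')
def rep(n,a,b):
    d=a-b;print(n,a.round(4),b.round(4),'mid',((a+b)/2).round(4),'dist',np.linalg.norm(d).round(4),'yaw',np.degrees(np.arctan2(-d[0],d[1])).round(2))
rep('side pins',ray(s,193.6,306.6,.052),ray(s,213.2,261.6,.052))
q=lambda x,y:(150+x/4-.4,165+y/4-.4)
rep('top pins',ray(t,*q(107,192),.045),ray(t,*q(263,160),.045))
for n,c,k in(('side',s,[(134.6+x/5,249.6+y/5) for x,y in((296,107),(520,138),(461,312),(216,273))]),('top',t,[q(*p) for p in((118,144),(238,123),(255,236),(137,260))])):
    P=np.array([ray(c,*p,.028) for p in k]);print(n,'tile',P.mean(0).round(4),[np.linalg.norm(P[i]-P[i-1]).round(4) for i in range(4)])
E
```

```text
side pins [0.5151 0.2686 0.052 ] [0.5439 0.1276 0.052 ] mid [0.5295 0.1981 0.052 ] dist 0.1439 yaw 11.54
top pins [0.5195 0.2586 0.045 ] [0.5486 0.1169 0.045 ] mid [0.534  0.1877 0.045 ] dist 0.1447 yaw 11.63
side tile [0.5199 0.1938 0.028 ] [np.float64(0.1076), np.float64(0.1099), np.float64(0.1088), np.float64(0.1101)]
top tile [0.522  0.1888 0.028 ] [np.float64(0.1086), np.float64(0.112), np.float64(0.1057), np.float64(0.1102)]
```

```bash
python3 -m crank '[{"gripper":0,"travel":[0,0,0],"twist":[0,0,0.04]},{"gripper":0,"travel":[0,0,0],"twist":[0,0,0.08]},{"gripper":0,"travel":[0,0,0],"twist":[0,0,0.07]},{"gripper":0,"travel":[10,3,0],"twist":[0,0,0]},{"gripper":0,"travel":[25,8,0],"twist":[0,0,0]},{"gripper":0,"travel":[35,12,0],"twist":[0,0,0]},{"gripper":0,"travel":[35,12,0],"twist":[0,0,0]},{"gripper":0,"travel":[35,12,0],"twist":[0,0,0]},{"gripper":0,"travel":[22,7,0],"twist":[0,0,0]},{"gripper":0,"travel":[10,3,0],"twist":[0,0,0]},{"gripper":0,"travel":[0,0,0],"twist":[0,0,0]},{"gripper":0,"travel":[0,0,0],"twist":[0,0,0]}]'
python3 - <<'E'
from h import *
c=bot.calibration('wrist');im=bot.camera('wrist');cv2.imwrite('pics/w2.png',im[:,:,::-1]);np.save('c2.npy',c,allow_pickle=True)
print(bot.get_obs()['torque'])
E
```

```text
time: 7.9
ee_pos: [0.5714, -0.0034, 0.1751]
tcp_rot: [-180.0, 0.0, 101.7]
wrist_force: [-0.1, -0.7, -6.3]
opening: 0.0148
grasp_force: 68.7
[ 0.00712571  0.01064744 -0.00353466]
```

View pics/w2.png

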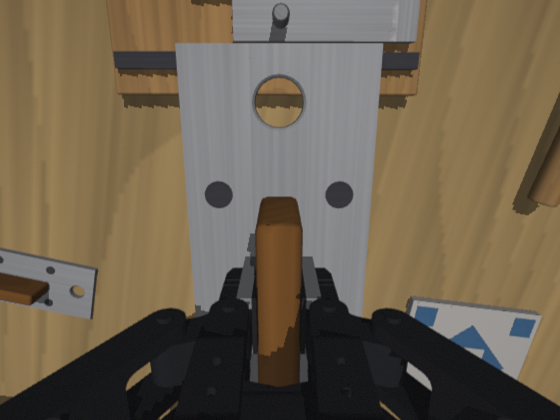

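The wrist view shows the thin pin's head at about (281,12), the plate's hole at (278,101), and plate and jig edges parallel. Next, the thick pin.

```bash
python3 -m crank '[{"gripper":0,"travel":[10,0,0],"twist":[0,0,0]},{"gripper":0,"travel":[28,0,0],"twist":[0,0,0]},{"gripper":0,"travel":[35,0,0],"twist":[0,0,0]},{"gripper":0,"travel":[35,0,0],"twist":[0,0,0]},{"gripper":0,"travel":[25,0,0],"twist":[0,0,0]},{"gripper":0,"travel":[10,0,0],"twist":[0,0,0]},{"gripper":0,"travel":[0,0,0],"twist":[0,0,0]},{"gripper":0,"travel":[0,0,0],"twist":[0,0,0]}]'
python3 - <<'E'
from h import *
c=bot.calibration('wrist');im=bot.camera('wrist')[:,:,::-1];cv2.imwrite('pics/w3.png',im);np.save('c3.npy',c,allow_pickle=True)
a=cv2.imread('pics/w2.png')
z=lambda i:cv2.resize(i[0:60,230:330],None,fx=7,fy=7,interpolation=cv2.INTER_CUBIC)[:290]
cv2.imwrite('pics/pins.png',np.vstack([z(a),z(im)]))
c=np.load('c2.npy',allow_pickle=True).item()
h=cv2.cvtColor(a,cv2.COLOR_BGR2HSV)
E
```

```text
time: 8.95
ee_pos: [0.5426, 0.1366, 0.1753]
tcp_rot: [-180.0, 0.0, 101.7]
wrist_force: [-0.8, -0.6, -5.8]
opening: 0.0148
grasp_force: 68.8
```

View pics/pins.png

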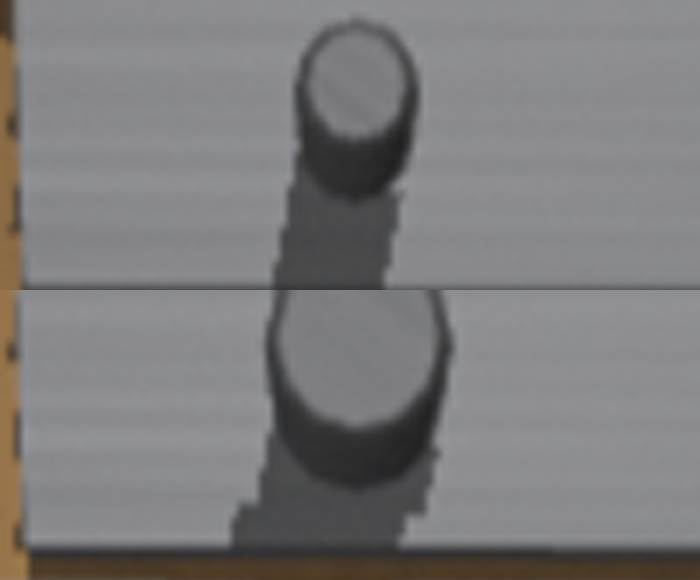

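Pin heads: the thin one's flat centre is at (280.6,11.3) in the first wrist picture, the thick one's at (280.8,6.3) in the second. I'll cast these at z = 52 mm and compare with the held plate's hole.

```bash
python3 - <<'E'
from h import *
c2,c3=[np.load(f,allow_pickle=True).item() for f in('c2.npy','c3.npy')]
a=ray(c3,280.8,6.3,.052);b=ray(c2,280.6,11.3,.052);d=a-b
print('thick',a,'thin',b,'dist',np.linalg.norm(d),'yaw',np.degrees(np.arctan2(-d[0],d[1])))
for f,c,T in(('w2',c2,np.array([.5714,-.0034,.1751])),('w3',c3,np.array([.5426,.1366,.1753]))):
    im=cv2.imread(f'pics/{f}.png');g=cv2.cvtColor(im,cv2.COLOR_BGR2HSV)
    m=((g[...,1]<45)&(g[...,2]>90)).astype(np.uint8)
    roi=m[70:135,240:320]; cs,_=cv2.findContours(1-roi,cv2.RETR_LIST,cv2.CHAIN_APPROX_NONE)
    k=max(cs,key=cv2.contourArea);e=cv2.fitEllipse(cv2.convexHull(k)+np.array([240,70]));print(f,'hole px',e)
    p=ray(c,*e[0],T[2]-.0077);v=p-T;ps=np.radians(101.7)
    print('hole rel tool x,y mm',1000*(v[0]*np.cos(ps)+v[1]*np.sin(ps)),1000*(v[0]*np.sin(ps)-v[1]*np.cos(ps)))
    # plate side edges: rows 60..180, gray extent
    L=[];R=[]
    for r in range(70,180,10):
        w=np.flatnonzero(m[r,:240]==0);x=np.flatnonzero(m[r,320:]==0)
        L.append(ray(c,w[-1]+.5,r,T[2]-.0077)[:2]);R.append(ray(c,320+x[0]-.5,r,T[2]-.0077)[:2])
    for E in(L,R):
        l=cv2.fitLine(np.array(E,np.float32),cv2.DIST_HUBER,0,1e-4,1e-4).ravel();l=l if l[1]>0 else np.r_[-l[:2],l[2:]]
        q=l[2:]-T[:2]; print(' edge yaw',np.degrees(np.arctan2(-l[0],l[1])).round(2),'ty mm',(1000*(q[0]*np.sin(ps)-q[1]*np.cos(ps))).round(2))
E
```

```text
thick [0.51698294 0.26821553 0.052     ] thin [0.54618604 0.12526954 0.052     ] dist 0.14589851616241664 yaw 11.546336893673944
w2 hole px ((278.5156555175781, 100.7882308959961), (49.608253479003906, 52.35457992553711), 176.0266876220703)
hole rel tool x,y mm 74.2227777515912 0.2094773251904436
 edge yaw 11.91 ty mm -39.8
 edge yaw 11.8 ty mm 40.32
w3 hole px ((278.53704833984375, 100.61045837402344), (49.68476104736328, 51.71852111816406), 167.2684326171875)
hole rel tool x,y mm 74.26452646832779 0.23116386890675508
 edge yaw 11.81 ty mm -39.75
 edge yaw 11.78 ty mm 40.41
```

The pins are 145.9 mm apart (146 expected) at yaw 11.55°, and the plate agrees. I'll move over them and stop just above the tips, then check through the hole.

```bash
python3 -m crank '[{"gripper":0,"travel":[10,0.2,0],"twist":[0,0,0.003]},{"gripper":0,"travel":[20,0.4,0],"twist":[0,0,0]},{"gripper":0,"travel":[20,0.4,0],"twist":[0,0,0]},{"gripper":0,"travel":[10,0.2,5],"twist":[0,0,0]},{"gripper":0,"travel":[0,0,20],"twist":[0,0,0]},{"gripper":0,"travel":[0,0,30],"twist":[0,0,0]},{"gripper":0,"travel":[0,0,25],"twist":[0,0,0]},{"gripper":0,"travel":[0,0,15],"twist":[0,0,0]},{"gripper":0,"travel":[0,0,8],"twist":[0,0,0]},{"gripper":0,"travel":[0,0,0],"twist":[0,0,0]},{"gripper":0,"travel":[0,0,0],"twist":[0,0,0]}]'
python3 - <<'E'
from h import *
c=bot.calibration('wrist');o=bot.get_obs();im=bot.camera('wrist')[:,:,::-1];cv2.imwrite('pics/w4.png',im);np.save('c4.npy',c,allow_pickle=True)
print(o['ee_pos'],o['tcp_rot'],o['torque'])
cv2.imwrite('pics/w4c.png',cv2.resize(im[60:140,220:340],None,fx=6,fy=6,interpolation=cv2.INTER_CUBIC))
E
```

```text
time: 10.38
ee_pos: [0.532, 0.1965, 0.0733]
tcp_rot: [179.9, -0.0, 101.6]
wrist_force: [0.7, -0.0, -4.5]
opening: 0.0149
grasp_force: 68.6
[0.53201857 0.19651518 0.0732851 ] [ 1.79918857e+02 -1.32031065e-02  1.01575429e+02] [ 0.03973485 -0.00089322  0.01872368]
```

View pics/w4c.png

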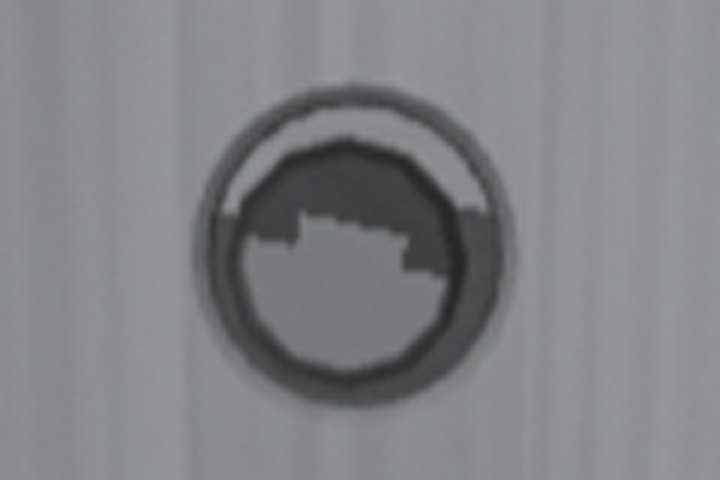

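The pin's flat end shows inside the hole, at about (277.7,103.3) against the hole rim's centre at (278.6,100.8). Computing the residual.

```bash
python3 - <<'E'
from h import *
c=np.load('c4.npy',allow_pickle=True).item();T=np.array([.53202,.19652,.0733])
p=ray(c,277.7,103.3,.052);h=ray(c,278.6,100.8,T[2]-.0077);d=p-h;ps=np.radians(101.6)
print(p,h,'pin-hole tool x,y mm',1000*(d[0]*np.cos(ps)+d[1]*np.sin(ps)),1000*(d[0]*np.sin(ps)-d[1]*np.cos(ps)))
E
```

```text
[0.51728713 0.26817812 0.052     ] [0.51744346 0.26928381 0.0656    ] pin-hole tool x,y mm -1.0516634861415788 -0.3754644140854563
```

```bash
python3 -m crank '[{"gripper":0,"travel":[-1.0,-0.35,0],"twist":[0,0,0]},{"gripper":0,"travel":[0,0,1.5],"twist":[0,0,0]},{"gripper":0,"travel":[0,0,1.5],"twist":[0,0,0]},{"gripper":0,"travel":[0,0,1.5],"twist":[0,0,0]},{"gripper":0,"travel":[0,0,1],"twist":[0,0,0]},{"gripper":0,"travel":[0,0,1],"twist":[0,0,0]},{"gripper":0,"travel":[0,0,1],"twist":[0,0,0]},{"gripper":0,"travel":[0,0,0],"twist":[0,0,0]},{"gripper":0,"travel":[0,0,0],"twist":[0,0,0]}]'; python3 -c "
from workcell import bot;o=bot.get_obs();print(o['ee_pos'],o['wrist_force'],o['torque'])"
```

```text
time: 11.55
ee_pos: [0.5314, 0.1952, 0.0648]
tcp_rot: [180.0, -0.0, 101.6]
wrist_force: [0.7, -0.1, -5.9]
opening: 0.0154
grasp_force: 68.8
[0.5314066  0.19524989 0.06483355] [ 0.71678912 -0.12628374 -5.8597337 ] [ 0.04330786  0.04640329 -0.02215964]
```

The underside is below the tips with no contact force, so the pins are in. Continuing gently.

```bash
python3 -m crank '[{"gripper":0,"travel":[0,0,1.5],"twist":[0,0,0]},{"gripper":0,"travel":[0,0,2],"twist":[0,0,0]},{"gripper":0,"travel":[0,0,2],"twist":[0,0,0]},{"gripper":0,"travel":[0,0,2],"twist":[0,0,0]},{"gripper":0,"travel":[0,0,1.5],"twist":[0,0,0]},{"gripper":0,"travel":[0,0,0],"twist":[0,0,0]},{"gripper":0,"travel":[0,0,0],"twist":[0,0,0]}]'; python3 -c "
from workcell import bot;o=bot.get_obs();print(o['ee_pos'],o['wrist_force'],o['torque'])"
```

```text
time: 12.42
ee_pos: [0.5314, 0.1952, 0.0559]
tcp_rot: [180.0, -0.0, 101.6]
wrist_force: [-0.3, 0.1, -5.3]
opening: 0.0151
grasp_force: 68.8
[0.53144058 0.19524491 0.05586657] [-0.27580946  0.14257115 -5.34105898] [-0.00824816 -0.04340853  0.02527272]
```

12.2 mm to go.

```bash
python3 -m crank '[{"gripper":0,"travel":[0,0,1.5],"twist":[0,0,0]},{"gripper":0,"travel":[0,0,2],"twist":[0,0,0]},{"gripper":0,"travel":[0,0,2],"twist":[0,0,0]},{"gripper":0,"travel":[0,0,2],"twist":[0,0,0]},{"gripper":0,"travel":[0,0,1.5],"twist":[0,0,0]},{"gripper":0,"travel":[0,0,1],"twist":[0,0,0]},{"gripper":0,"travel":[0,0,0.7],"twist":[0,0,0]},{"gripper":0,"travel":[0,0,0],"twist":[0,0,0]},{"gripper":0,"travel":[0,0,0],"twist":[0,0,0]}]'; python3 -m crank '[{"gripper":0,"travel":[0,0,0.5],"twist":[0,0,0]},{"gripper":0,"travel":[0,0,0.4],"twist":[0,0,0]},{"gripper":0,"travel":[0,0,0],"twist":[0,0,0]},{"gripper":0,"travel":[0,0,0],"twist":[0,0,0]}]'; python3 -c "
from workcell import bot;o=bot.get_obs();print(o['ee_pos'],o['wrist_force'],o['torque'])"
```

```text
time: 13.55
ee_pos: [0.5314, 0.1953, 0.0452]
tcp_rot: [180.0, -0.0, 101.6]
wrist_force: [-0.0, 0.0, -5.5]
opening: 0.0152
grasp_force: 68.8
time: 14.05
ee_pos: [0.5314, 0.1953, 0.0442]
tcp_rot: [180.0, -0.0, 101.6]
wrist_force: [-0.6, 0.0, -5.0]
opening: 0.0151
grasp_force: 68.8
[0.53139198 0.19526032 0.04419316] [-0.62123744  0.04713612 -4.95702407] [-0.02517677  0.00733243  0.00604982]
```

```bash
python3 -m crank '[{"gripper":0,"travel":[0,0,0.4],"twist":[0,0,0]},{"gripper":0,"travel":[0,0,0],"twist":[0,0,0]},{"gripper":0,"travel":[0,0,0],"twist":[0,0,0]}]';python3 -m crank '[{"gripper":0,"travel":[0,0,0.4],"twist":[0,0,0]},{"gripper":0,"travel":[0,0,0],"twist":[0,0,0]},{"gripper":0,"travel":[0,0,0],"twist":[0,0,0]}]'
```

```text
time: 14.42
ee_pos: [0.5314, 0.1952, 0.0438]
tcp_rot: [-180.0, -0.0, 101.6]
wrist_force: [0.4, -0.2, -5.9]
opening: 0.0154
grasp_force: 68.8
time: 14.8
ee_pos: [0.5314, 0.1952, 0.0437]
tcp_rot: [180.0, -0.0, 101.6]
wrist_force: [-2.7, -0.9, -0.4]
opening: 0.0151
grasp_force: 69.5
```

Seated: contact comes at the predicted height and the weight is off the wrist. I'll open the fingers slowly, retreat and check.

```bash
python3 -m crank '[{"gripper":10,"travel":[0,0,0.1],"twist":[0,0,0]},{"gripper":16,"travel":[0,0,0],"twist":[0,0,0]},{"gripper":20,"travel":[0,0,0],"twist":[0,0,0]},{"gripper":28,"travel":[0,0,0],"twist":[0,0,0]},{"gripper":36,"travel":[0,0,0],"twist":[0,0,0]},{"gripper":45,"travel":[0,0,0],"twist":[0,0,0]},{"gripper":45,"travel":[0,0,0],"twist":[0,0,0]},{"gripper":45,"travel":[0,0,-5],"twist":[0,0,0]},{"gripper":45,"travel":[0,0,-15],"twist":[0,0,0]},{"gripper":45,"travel":[0,0,-30],"twist":[0,0,0]},{"gripper":45,"travel":[0,0,-40],"twist":[0,0,0]},{"gripper":45,"travel":[0,0,-40],"twist":[0,0,0]}]' 20
python3 -m crank '[{"gripper":45,"travel":[0,0,-30],"twist":[0,0,0]},{"gripper":45,"travel":[0,0,-10],"twist":[0,0,0]},{"gripper":45,"travel":[0,0,0],"twist":[0,0,0]}]'
python3 - <<'E'
from h import *
w=bot.camera('wrist')[:,:,::-1];s=bot.camera('side')[:,:,::-1]
a=cv2.resize(w,(400,300));b=cv2.resize(s[230:350,125:285],(400,300),interpolation=cv2.INTER_CUBIC)
cv2.imwrite('pics/end.png',np.hstack([a,b]))
E
```

```text
time: 16.3
ee_pos: [0.5313, 0.1952, 0.1758]
tcp_rot: [179.9, -0.0, 101.6]
wrist_force: [0.4, 0.1, 0.1]
opening: 0.0449
grasp_force: 0.0
time: 16.68
ee_pos: [0.5316, 0.1953, 0.2136]
tcp_rot: [180.0, -0.0, 101.6]
wrist_force: [-0.6, 0.6, 0.0]
opening: 0.0452
grasp_force: 0.0
```

View pics/end.png

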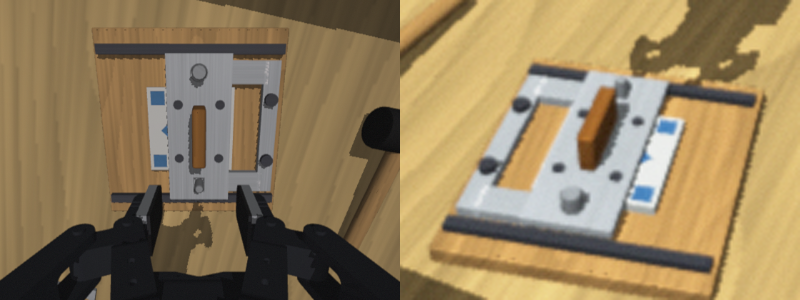

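The template sits flush with both pins standing through it (thick pin at (199,72), thin pin at (199,185) in the left half), and the gripper is clear.

```bash
python3 -c "
from workcell import bot;print(bot.job_done())"
```

```text
the job is handed in; nothing more can be done
None
```

The drilling template is seated flush on the tile with its round hole on the thick pin and its slot on the thin pin; I let go of it, moved the gripper clear, and handed the job in at about 17 s of the 67 s allowed (the hand-in returned no verdict).

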